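Lock a unit's carry handle back and fit its winged knob

ROBOT

A 6-joint arm with a two-finger parallel gripper is mounted at the origin on the work surface. World frame = base frame: x ahead of the robot, y to its left, z up, the work surface at z = 0. Lengths are in mm, angles in rad, forces in N, time in s.
With the tool pointing down it reaches from about 275 to 1000 mm from the base axis. Payload 8.4 kg.
Tool frame: the origin (TCP) lies between the finger pads; the fingertips stand 17 mm ahead of it and the grasp point (between the pads) lies 2 mm behind it; z points along the fingers, y is the line along which they close (so a half turn about z gives the same grasp; the last joint's range is limited). The gripper opens to 85 mm and grips with 20 to 120 N. Pads are 22 mm wide; open, the fingers measure 114 mm over their backs; the gripper's body (76 mm by 85 mm) begins 54 mm behind the grasp point. The pads swing forward as they close: fully open they stand 13 mm farther back than shut.
Start: joints at [1.104, 0.353, 1.633, -0, 1.155, -0.002], TCP at [280.151, 558.698, 223.481] pointing down, gripper open.
Joint ranges: [-2.63, 2.63], [-0.92, 2.1], [0.06, 2.66], [-1.3, 4.44], [0, 2.69], [-3.02, 3.02]. Speed limits (rad/s): [2.22, 2.22, 2.79, 3.14, 3.14, 3.14].

INTERFACE

Orientations are given as [roll, pitch, yaw] about the fixed x, y, z axes, in that order (R = Rz(yaw) Ry(pitch) Rx(roll)).
In Python, from rig import sense, grab_frame, sign_off gives the robot as it stands. The module is installed in compiled form; this text tells all that it offers.
- The arm moves only by the tool send_rows, never from a script. Its argument "moves" is a list that holds one entry, the list of rows, each a list of 7 numbers: the shift along the world's x, y, z in m, then the turn, a rotation vector about the world's x, y, z in rad, then the opening, from -1 (shut) to 1 (fully open). In form: [[[dx, dy, dz, rx, ry, rz, jaw], ...]]. A call has 1 to 10 rows; each row shifts and turns the commanded pose from where the row before left it; what a row does not reach is not made up. A row lasts 1/10 s, in which the tool goes at most 50 mm and 8.59 degrees, less where a joint would pass 70% of its speed; a pose out of reach is approached as far as the arm can. A call with a gripper value outside its range is refused whole. The fingers move at their own pace and stop on an object; "grip_force" is the grip in N (left out, the last holds). Time passes only in rows, so rows that do not move let the fingers close. It gives the time, the measured TCP pose, the force, the opening and the grip force at its end, in the units of the state.
- sense(): the state, without advancing time (a new reading comes with each control period).
- grab_frame(name): name is "scene" or "top" or "wrist"; returns a dict with "img" (480x640x3 uint8, red, green, blue), "mtx" (3x3 intrinsics, pixels), "rvec" (rotation vector, rad) and "tvec" (3), from world to camera coordinates, as OpenCV has them; the wrist camera has in their place "T_tool_cam" (4x4, takes a point from camera to tool coordinates, whose origin is the TCP and whose axes are the flange's). Camera axes: x right, y down, z forward; pixel columns grow to the right and rows downward; lengths in mm; the calibration is good to about 2 mm. A picture is of the moment at which its call begins: read the wrist's pose just before it. There is no depth.
- sign_off(): hands the job in; it is judged then, once.
The state is a dict: "clock": time; "qpos": joint angles; "qvel": joint speeds; "joint_efforts": joint torques, N m; "eef_pos": TCP position; "tcp_rot": TCP orientation; "contact_force": force on the tool from outside, world axes, zero at the start; "wrist_torque": the same for the moment, N m; "opening": opening from 0.0 (shut) to 1.0 (fully open); "grasp_force": force on a finger pad.
Only numpy, scipy, OpenCV 4.12 (cv2) and the standard library are available. Lean on these libraries where they do the work, as an engineer would, in place of code of your own. Each camera call takes 0.05 s, during which the arm holds its last target. There are 200 camera calls.

TASK

Finish the white unit held in the dark nest: first swing its carry handle up and over to the back until it clicks into its end position, then take the winged knob with the square hole from the black tray and push it, hole lined up, fully home on the square spindle on top of the unit. Leave the handle locked back, let go of everything, and do not shift or knock over the other things on the bench.

Things in the scene. Friction and masses are not known exactly. Their poses are not given: they have to be found in the camera images.
- nest: Dark plate 190 x 150 x 18 mm, fixed, with the white unit clamped on it; origin at its underside centre, z up, +x is the unit's back. Housing at local x -40..+50, y +-45 mm, deck (top) 62 mm high; on it two cheeks at x +4..+48, |y| 40..47, up to 104 mm. Two steel latches 46 mm high at local (-72, 52) and (74, -52). Nest and tray may change sides.
- handle (a joint): Angle of the white U-shaped carry handle about a level hinge along the nest's y. 0 = folded level to the front (-x), pi/2 = up, 2.2 = end stop, leaning back. A sprung ball detent resists from about 1.8 to 2.03 (about 4 N at the bar), then snaps it on to the stop and keeps it there. Elsewhere the stiff hinge (under 1 N at the bar) stays where left. Starts at 0.05 to 0.75.
- handle_hinge (a point): Point on the hinge axis midway between the handle's arms; 20 mm behind the nest's centre, 60 mm above the bench. Its axes are the nest's; bar centre = hinge + 110 mm x (-cos(angle) along nest x, sin(angle) up).
- handle_bar (a point): Centre of the handle's round grip bar: along the nest's y, 110 mm from the hinge, 14 mm thick (looks 17 mm in the middle), 108 mm free length between two flat arms 8 mm thick and 14 mm deep. Pinch it from above, fingers closing across it; it turns between the pads. Folded, 43 mm are free between the bar and the housing.
- spindle (a joint): Turn of the square spindle about its upright axis relative to the nest, anticlockwise from above, rad; stiff (0.3 N m). Starts from -0.6 to 0.6.
- spindle_seat (a point): Centre of the seat (flat round boss, 32 mm across, 68 mm above the bench, 20 mm in front of the nest's centre) on which the knob's underside rests when home. x and y axes parallel to the sides of the square, z up. The steel square shaft, 12 mm across flats, stands 22 mm above the seat; its top 3 mm taper to 8 mm.
- tray: Shallow black parts tray, 250 x 170 mm, floor 4 mm, rim 12 mm high, fixed; origin at its underside centre, long side along its x.
- knob: White winged knob in the tray: square hub 32 x 32 mm, 26 mm tall, with a 14 mm square hole right through, sides parallel to its x and y; a wing 10 mm thick on its +x and -x faces (61 mm over the wings, 4 to 22 mm above the underside). Origin at the underside centre, z up. Grip the hub across its y faces (32 mm). Any quarter turn fits the spindle. 28 to 56 g.
- spacer: Bystander in the tray: same hub 32 x 32 x 26 mm, with a round hole and no wings. Origin under its centre.
- blind_cap: Bystander in the tray: hub and wings like the knob's but with no hole. Origin under its centre.
- tube: Bystander: upright white paper tube, 40 mm across, 190 mm tall, loose, easily knocked over, stands between nest and tray. Origin under its centre.
- unit_a: Bystander: loose white finished unit, 84 x 75 mm, 78 mm tall, behind the nest. Origin under its centre.
- unit_b: Bystander: the same kind of unit, behind the tray. Origin under its centre.
- dispenser: Bystander: white square solvent dispenser 56 mm wide with a steel dome top, 115 mm tall, on the right. Origin under its centre.
- dish: Bystander: black round dish 72 mm across, 12 mm high, on the left. Origin under its centre.
- driver: Bystander: screwdriver 170 mm long, lying on the left. Origin under its middle.
Things that resemble listed ones, but are neither listed nor needed, are in the scene too. Leave any purple look-alike of the nest alone. What is shaped like the knob but purple is not meant.

How it is judged (in metres and radians):
On the way, in this order (a step that is already met when the one before it is completed fails the run):
1. the carry handle is swung back past its detent and sits at its end stop (value of joint handle above 2.15 rad), for 0.3 s.
2. the winged knob sits home on the square spindle, the handle still locked back (value of joint handle above 2.15 rad and z of knob in the frame of spindle_seat between -0.003 and 0.003 m and horizontal distance between knob and spindle_seat below 0.003 m and angle between knob's own z axis and vertical below 0.1 rad and (angle between the x axis of knob and the x axis of spindle_seat, either way round below 0.2 rad or angle between the x axis of knob and the x axis of spindle_seat, either way round above 1.37 rad)), for 0.2 s.
At the end, for the whole second after the job is handed in: The handle is past its detent (angle above 2.15 rad) and at rest; the knob with the square hole sits on the spindle, underside within 3 mm of the seat, within 3 mm of its centre, square to it within 0.2 rad (any quarter turn), upright and at rest (all of step 2 and linear speed of knob below 0.02 m/s and velocity of joint handle below 0.1 rad/s); the robot touches nothing.
It fails at once if another thing on the bench is shifted by more than 30 mm (distance of any of unit_a, unit_b, tube, dispenser, dish, driver, spacer, blind_cap from where it was at the start of the episode above 0.03 m).
It fails at once if the tube, a unit or the dispenser is knocked over (angle between any of tube, unit_a, unit_b, dispenser's own z axis and vertical above 0.5 rad).
It also fails if it takes over 64 s, if anything falls off the work surface, if the arm or the gripper's body presses on something with over 40 N, if the wrist force passes 120 N, or if a joint passes its speed limit or range.

## Working session

There is one attempt and no reset: what is moved stays moved. The work goes in short steps, Python scripts to look and compute and a tool call to move; the robot and the scene stay as the last step left them, time stands still between calls to the robot, and variables do not carry over. Pictures are saved under pics/ and viewed, at most 10 in all, crops included, and the job is handed in when it is done.

Besides the shell and the picture viewer there is one more tool, called after "Call:" as name(argument=value, ...), one argument or row to a line, values as JSON. send_rows: Moves the arm, as the interface text tells. Its arguments: {"type":"object","properties":{"moves":{"type":"array"},"grip_force":{"type":"number"}},"required":["moves"]}

```bash
mkdir -p pics
cat > h.py <<'E'
import numpy as np, cv2
from rig import sense, grab_frame, sign_off
from scipy.spatial.transform import Rotation as R
def cam(f):
    if 'rvec' in f:
        return cv2.Rodrigues(np.array(f['rvec'],float))[0], np.array(f['tvec'],float).ravel()
def ray(K,Rm,t,px,z):
    d=Rm.T@np.linalg.inv(K)@np.array([px[0],px[1],1.]); c=-Rm.T@t
    return c+d*(z-c[2])/d[2]
E
python3 - <<'E'
from h import *
import pickle
fs={}
for n in ('scene','top'):
    f=grab_frame(n); fs[n]=f; cv2.imwrite(f'pics/{n}0.png',f['img'][:,:,::-1])
    Rm,t=cam(f); print(n,-Rm.T@t, np.array(f['mtx'])[0,0])
pickle.dump(fs,open('f0.pkl','wb'))
print(sense())
E
```

```text
scene [993.62511836 -38.47781172 904.29614495] 433.46145744070134
top [ 260.5511524     2.11813745 1467.92025969] 571.5111544575502
{'clock': 0.1, 'qpos': array([ 1.10363673e+00,  3.53585939e-01,  1.63408750e+00, -2.48755583e-05,
        1.15520532e+00, -2.40118343e-03]), 'qvel': array([ 0.00184367, -0.00260095, -0.00272429,  0.00046204,  0.00113458,
        0.00110284]), 'joint_efforts': array([ 1.64195120e-03, -6.06359410e+01, -3.42816103e+01,  2.31384838e-04,
        3.94363436e-03,  1.09228245e-05]), 'eef_pos': array([279.93157552, 558.29484639, 222.82049293]), 'tcp_rot': array([-3.14030649e+00,  1.96569156e-05,  2.67684431e+00]), 'contact_force': array([ 0.50779818, -0.04085841,  0.54232326]), 'wrist_torque': array([-0.03499546, -0.01282384,  0.00331659]), 'grasp_force': 0.0, 'opening': 0.9974130282241634}
```

View pics/scene0.png

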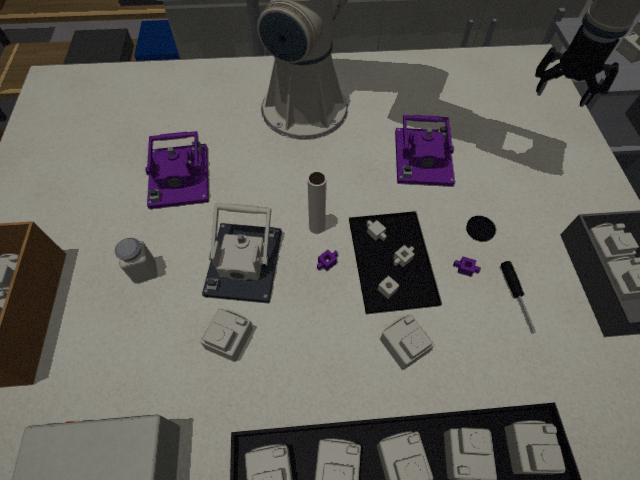

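View pics/top0.png

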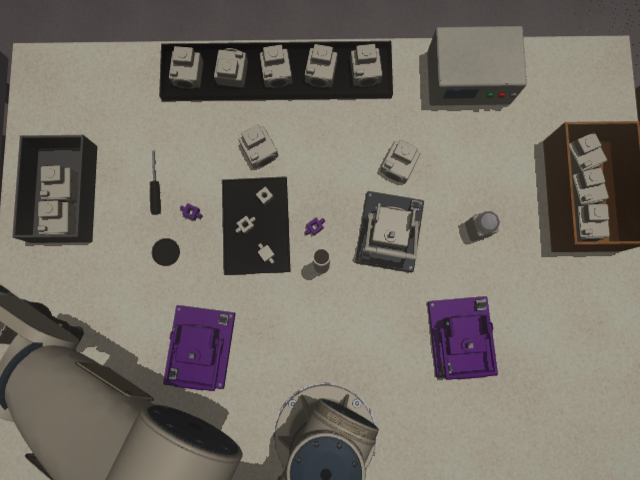

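The nest with the white unit is at top (390,230). The white hub parts in the tray, in the top view, are (264,195), (245,225) and (266,253). I'll enlarge the tray and nest.

Run:
```python
from h import *
import pickle
fs=pickle.load(open('f0.pkl','rb'))
g=fs['top']['img'][:,:,::-1]
a=cv2.resize(g[180:280,220:295],None,fx=5.33,fy=6,interpolation=cv2.INTER_CUBIC)
b=cv2.resize(g[185:280,350:430],(400,475),interpolation=cv2.INTER_CUBIC)
a=cv2.resize(g[180:275,220:300],(400,475),interpolation=cv2.INTER_CUBIC)
cv2.imwrite('pics/c1.png',np.hstack([a,b]))
s=fs['scene']['img'][:,:,::-1]
a=cv2.resize(s[200:320,340:460],(400,400),interpolation=cv2.INTER_CUBIC)
b=cv2.resize(s[195:305,190:300],(400,400),interpolation=cv2.INTER_CUBIC)
cv2.imwrite('pics/c2.png',np.hstack([a,b]))
```

```text
(no output)
```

View pics/c1.png

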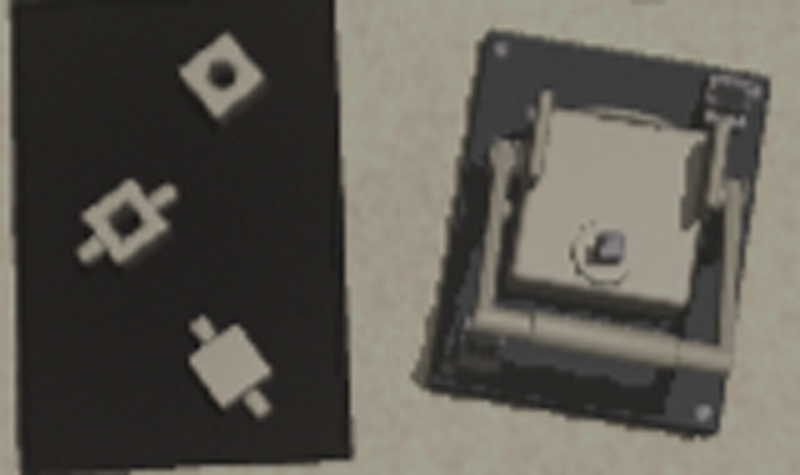

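View pics/c2.png

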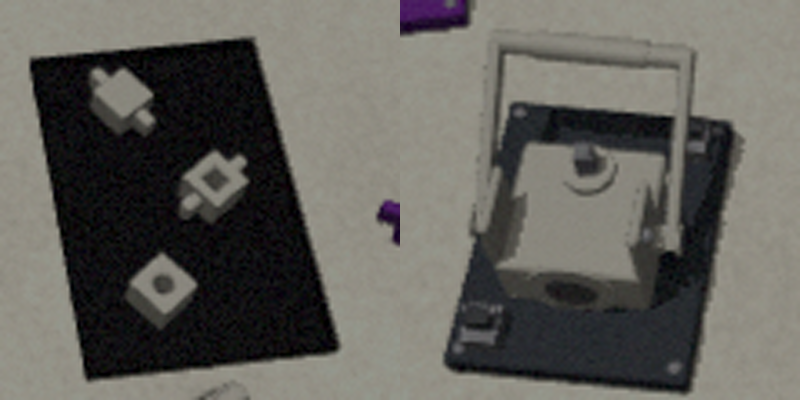

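The knob is the middle part at top (245,224): it has wings and a square hole. (264,195) has a round hole and no wings, so it is the spacer. (266,253) has no hole, so it is the blind cap. Next I'll work out positions.

Run:
```python
from h import *
import pickle
from scipy.optimize import least_squares
fs=pickle.load(open('f0.pkl','rb'))
C={n:(np.array(fs[n]['mtx']),)+cam(fs[n]) for n in fs}
T=lambda p,z:ray(*C['top'],p,z); S=lambda p,z:ray(*C['scene'],p,z)
def proj(n,X):
    K,Rm,t=C[n]; q=K@(Rm@X+t); return q[:2]/q[2]
tc=lambda u,v:(350+(u-400)/5,185+v/5); kc=lambda u,v:(220+u/5,180+v/5)
sk=lambda u,v:(340+u/3.333,200+v/3.333); sn=lambda u,v:(190+(u-400)/3.636,195+v/3.636)
c=[T(tc(*p),18)[:2] for p in [(490,30),(770,75),(717,437),(418,385)]]
c2=[S(sn(*p),18)[:2] for p in [(515,102),(735,125),(688,392),(447,367)]]
for q in (c,c2): print('corners',np.round(q),'ctr',np.mean(q,0))
# c: order back-left, back-right, front-right, front-left
d=(c[0]-c[3])+(c[1]-c[2]); print('nest yaw',np.arctan2(d[1],d[0]))
d=(c2[2]-c2[1])+(c2[3]-c2[0]); print('nest yaw sc',np.arctan2(d[1],d[0]))
print('seat',T(tc(601,253),68),S(sn(590,172),68),'shafttop',T(tc(612,245),90),S(sn(587,153),90))
uv={'top':tc(603,338),'scene':sn(590,50)}
r=least_squares(lambda X:np.r_[proj('top',X)-uv['top'],proj('scene',X)-uv['scene']],[300,-150,100]); print('bar',r.x,r.fun)
print('knob',T(kc(126,221),30),S(sk(215,182),30))
w=T(kc(168,193),26)-T(kc(88,253),26); w2=S(sk(240,162),26)-S(sk(188,207),26);print('wing',np.arctan2(w[1],w[0]),np.arctan2(w2[1],w2[0]))
print('tube',T((321,255),190),S((317,178),190),'cap',T(kc(231,365),30),'spacer',T(kc(222,75),30))
print('ua',T((401,152),78),'disp',T((487,220),115))
```

```text
corners [[ 614. -120.]
 [ 588. -265.]
 [ 400. -230.]
 [ 429.  -79.]] ctr [ 507.87150356 -173.4390914 ]
corners [[ 404. -227.]
 [ 433.  -81.]
 [ 620. -116.]
 [ 593. -260.]] ctr [ 512.66251914 -171.07388055]
nest yaw -0.19979318141007718
nest yaw sc -0.18011875700016045
seat [ 487.72412983 -168.10692056   68.        ] [ 492.25197847 -168.52133234   68.        ] shafttop [ 488.05004386 -170.9238473    90.        ] [ 492.01460094 -167.05932877   90.        ]
bar [ 438.25797876 -161.42670035  120.53286061] [-1.22125050e-03  8.95146922e-05 -1.11591571e-03  4.07923148e-05]
knob [527.84170893 197.21016166  30.        ] [531.25951031 197.79672899  30.        ]
wing -0.9237951444809042 2.2212912460582386
tube [425.48708345   3.94655268 190.        ] [420.67823812   4.15542386 190.        ] cap [452.88767731 143.19616748  30.        ] spacer [603.82376289 148.37995836  30.        ]
ua [ 699.3110092  -200.57669079   78.        ] disp [ 515.3650911  -396.39330434  115.        ]
```

Call:
send_rows(
  moves=[
    [[0, 0, 0.04, 0, 0, 0, 1], [0, 0, 0.04, 0, 0, 0, 1], [0.009, -0.04, 0, 0, 0, -0.072, 1], [0.009, -0.04, 0, 0, 0, -0.072, 1], [0.009, -0.04, 0, 0, 0, -0.072, 1], [0.009, -0.04, 0, 0, 0, -0.072, 1], [0.009, -0.04, 0, 0, 0, -0.072, 1], [0.009, -0.04, 0, 0, 0, -0.072, 1], [0.009, -0.04, 0, 0, 0, -0.072, 1], [0.009, -0.04, 0, 0, 0, -0.072, 1]],
  ],
)

```text
clock: 1.1
eef_pos: [352.0, 237.0, 303.3]
tcp_rot: [-3.141, 0.0, 2.098]
contact_force: [0.2, -0.8, -0.7]
opening: 1.002
grasp_force: 0.0
```

Call:
send_rows(
  moves=[
    [[0.009, -0.04, 0, 0, 0, -0.072, 1], [0.009, -0.04, 0, 0, 0, -0.072, 1], [0.009, -0.04, 0, 0, 0, -0.072, 1], [0.009, -0.04, 0, 0, 0, -0.072, 1], [0.009, -0.04, 0, 0, 0, -0.072, 1], [0.009, -0.04, 0, 0, 0, -0.072, 1], [0.009, -0.04, 0, 0, 0, -0.072, 1], [0.009, -0.04, 0, 0, 0, -0.072, 1], [0.009, -0.04, 0, 0, 0, -0.072, 1], [0.009, -0.04, 0, 0, 0, -0.072, 1]],
  ],
)

```text
clock: 2.1
eef_pos: [442.0, -163.1, 303.3]
tcp_rot: [-3.141, -0.0, 1.378]
contact_force: [0.9, 0.6, -0.8]
opening: 1.002
grasp_force: 0.0
```

Run:
```python
from h import *
import pickle
s=sense(); f=grab_frame('wrist'); pickle.dump((s,f),open('w1.pkl','wb'))
cv2.imwrite('pics/w1.png',f['img'][:,:,::-1]); print(np.round(f['T_tool_cam'],3),f['mtx'])
```

```text
[[   0.      -0.952   -0.305   78.784]
 [   1.       0.       0.       0.891]
 [  -0.      -0.305    0.952 -150.656]
 [   0.       0.       0.       1.   ]] [[382.37108489   0.         318.82491858]
 [  0.         382.37108489 238.90054646]
 [  0.           0.           1.        ]]
```

View pics/w1.png

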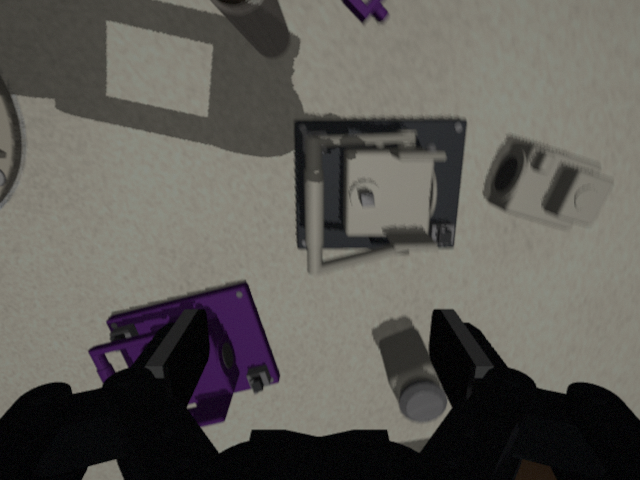

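The bar runs from (314,137) to (315,273). The plate corners are (294,121), (466,120), (455,247) and (297,248), and the spindle is near (367,198).

```bash
cat >> h.py <<'E'
def wcam(s,f):
    Tt=np.eye(4); Tt[:3,:3]=R.from_euler('xyz',s['tcp_rot']).as_matrix(); Tt[:3,3]=s['eef_pos']
    M=np.linalg.inv(Tt@np.array(f['T_tool_cam'])); return np.array(f['mtx']),M[:3,:3],M[:3,3]
E
python3 - <<'E'
from h import *
import pickle
s,f=pickle.load(open('w1.pkl','rb')); W=wcam(s,f)
c=[ray(*W,p,18)[:2] for p in [(294,121),(466,120),(455,247),(297,248)]]
print(np.round(c),np.mean(c,0)); d=(c[1]-c[0])+(c[2]-c[3]); print(np.arctan2(d[1],d[0]))
print('bar',ray(*W,(314.5,205),120),'ends',ray(*W,(314,137),120),ray(*W,(315,273),120))
print('spindle top',ray(*W,(368,198),90),'seat',ray(*W,(365,195),68))
E
```

```text
[[ 431.  -85.]
 [ 615. -120.]
 [ 591. -264.]
 [ 403. -229.]] [ 509.80717559 -174.65980521]
-0.18672011042291065
bar [ 439.91112093 -158.87388428  120.        ] ends [ 450.93628957 -101.25592788  120.        ] [ 427.59527535 -223.23696811  120.        ]
spindle top [ 490.37163581 -168.56057953   90.        ] seat [ 489.7935738  -169.88757226   68.        ]
```

Call:
send_rows(
  moves=[
    [[-0.0026, 0.0025, -0.03, 0, 0, 0, 1], [0, 0, -0.03, 0, 0, 0, 1], [0, 0, -0.03, 0, 0, 0, 1], [0, 0, -0.03, 0, 0, 0, 1], [0, 0, -0.025, 0, 0, 0, 1], [0, 0, -0.02, 0, 0, 0, 1], [0, 0, -0.02, 0, 0, 0, 1], [0, 0, 0, 0, 0, 0, 1], [0, 0, 0, 0, 0, 0, 1]],
  ],
  grip_force=25,
)

```text
clock: 3.05
eef_pos: [439.4, -158.7, 118.6]
tcp_rot: [-3.141, -0.0, 1.381]
contact_force: [0.2, 0.2, -0.5]
opening: 0.999
grasp_force: 0.0
```

Call:
send_rows(
  moves=[
    [[0, 0, 0, 0, 0, 0, -0.3], [0, 0, 0, 0, 0, 0, -0.6], [0, 0, 0, 0, 0, 0, -1], [0, 0, 0, 0, 0, 0, -1], [0, 0, 0, 0, 0, 0, -1], [0, 0, 0, 0, 0, 0, -1], [0, 0, 0, 0, 0, 0, -1], [0, 0, 0, 0, 0, 0, -1]],
  ],
)

```text
clock: 3.85
eef_pos: [439.9, -158.9, 118.6]
tcp_rot: [3.141, 0.0, 1.381]
contact_force: [0.9, 0.2, -0.6]
opening: -0.0
grasp_force: 0.0
```

Shut on nothing, so I'll look.

Run:
```python
from h import *
import pickle
s=sense(); print(s['opening'],s['contact_force'])
f=grab_frame('wrist'); g=grab_frame('scene'); t=grab_frame('top'); pickle.dump((s,f,g,t),open('w2.pkl','wb'))
a=cv2.resize(f['img'],(400,300)); b=cv2.resize(g['img'][190:280,190:310],(400,300),interpolation=2)
c=cv2.resize(t['img'][180:285,345:445],(400,300))
cv2.imwrite('pics/w2.png',np.vstack([np.hstack([a,b]),np.hstack([cv2.resize(f['img'][0:240,160:480],(400,300)),c])])[:,:,::-1])
```

```text
-0.0002193251531034346 [ 0.93574875  0.20114218 -0.64522668]
```

View pics/w2.png

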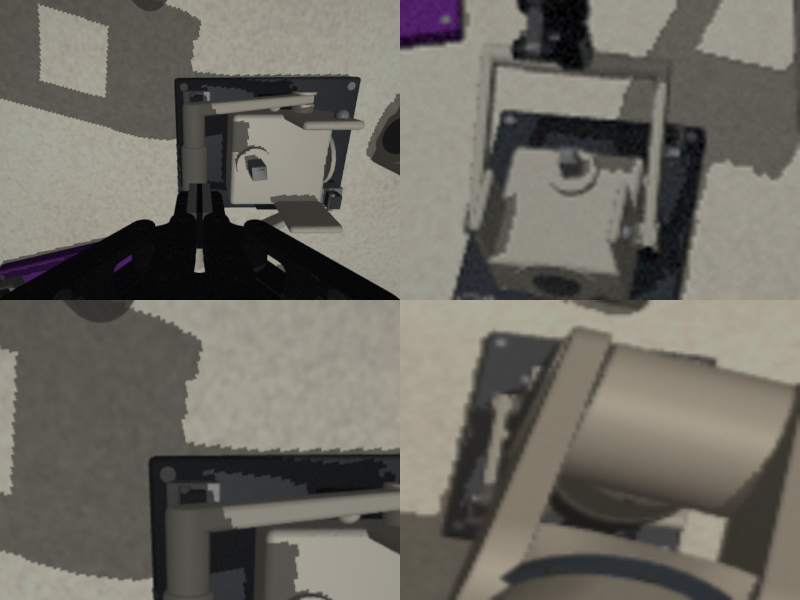

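Run:
```python
from h import *
import pickle
s,f,g,t=pickle.load(open('w2.pkl','rb'))
W=wcam(s,f)
def pj(X):
    q=W[0]@(W[1]@np.array(X,float)+W[2]); return np.round(q[:2]/q[2],1)
n=np.array([.983,-.186,0]);y=np.array([.186,.983,0])
for bz in (90,105,120):
    B=np.array([439.4,-159.6,bz]); print(bz,[pj(B+y*k+n*o) for k in (0,25,50) for o in (-7,7)])
print('tip',pj(s['eef_pos']-np.array([0,0,17])),'tcp',pj(s['eef_pos']))
a=cv2.resize(f['img'][130:360,230:430],(800,920),interpolation=2)[:600]
cv2.imwrite('pics/w3.png',cv2.resize(f['img'][160:380,230:430],(545,600),interpolation=2)[:,:,::-1])
```

```text
90 [array([302.5, 280.4]), array([330. , 280.4]), array([301.7, 233.5]), array([330.3, 233.4]), array([300.8, 182.6]), array([330.6, 182.5])]
105 [array([301.2, 293.4]), array([330.9, 293.3]), array([300.3, 243.2]), array([331.3, 243.1]), array([299.3, 188.3]), array([331.7, 188.2])]
120 [array([299.8, 308.6]), array([331.9, 308.5]), array([298.7, 254.6]), array([332.4, 254.5]), array([297.5, 195.1]), array([332.9, 195. ])]
tip [316.7 288.8] tcp [316.6 305.4]
```

View pics/w3.png

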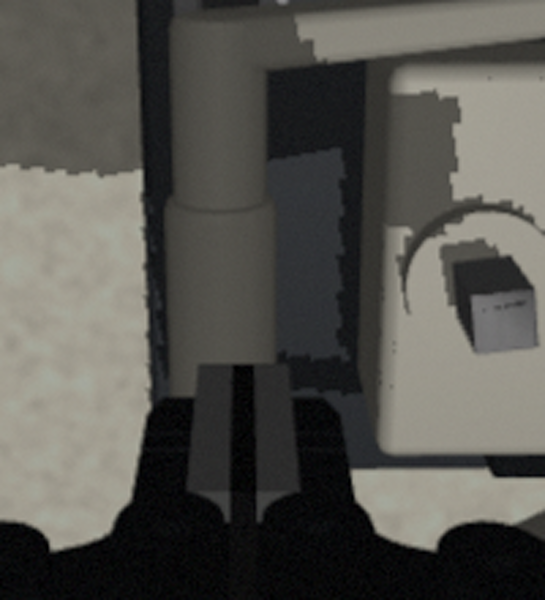

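The closed fingers sit above the bar: in the crop the pads cover it, and no black shows below it in the scene view. So the tips are higher than I assumed. I'll raise, half-open, go about 20 mm lower and close again.

Call:
send_rows(
  moves=[
    [[-0.002, 0, 0.03, 0, 0, 0, -1], [0, 0, 0.01, 0, 0, 0, 0.1], [0, 0, 0, 0, 0, 0, 0.1], [0, 0, 0, 0, 0, 0, 0.1], [0, 0, -0.02, 0, 0, 0, 0.1], [0, 0, -0.02, 0, 0, 0, 0.1], [0, 0, -0.01, 0, 0, 0, 0.1], [0, 0, -0.01, 0, 0, 0, 0.1], [0, 0, 0, 0, 0, 0, 0.1], [0, 0, 0, 0, 0, 0, 0.1]],
  ],
)

```text
clock: 5.0
eef_pos: [437.7, -158.9, 98.5]
tcp_rot: [-3.141, -0.0, 1.381]
contact_force: [0.4, -0.2, 0.5]
opening: 0.549
grasp_force: 0.0
```

Call:
send_rows(
  moves=[
    [[0, 0, 0, 0, 0, 0, -1], [0, 0, 0, 0, 0, 0, -1], [0, 0, 0, 0, 0, 0, -1], [0, 0, 0, 0, 0, 0, -1], [0, 0, 0, 0, 0, 0, -1], [0, 0, 0, 0, 0, 0, -1]],
  ],
)

```text
clock: 5.6
eef_pos: [436.3, -158.6, 98.6]
tcp_rot: [-3.139, 0.0, 1.381]
contact_force: [-5.3, 0.0, 2.7]
opening: 0.148
grasp_force: 25.9
```

Run:
```python
from h import *
f=grab_frame('wrist'); g=grab_frame('scene')
a=cv2.resize(f['img'][100:400,160:480],(400,375)); b=cv2.resize(g['img'][180:290,190:307],(400,375),interpolation=2)
cv2.imwrite('pics/w4.png',np.hstack([a,b])[:,:,::-1])
```

```text
(no output)
```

View pics/w4.png

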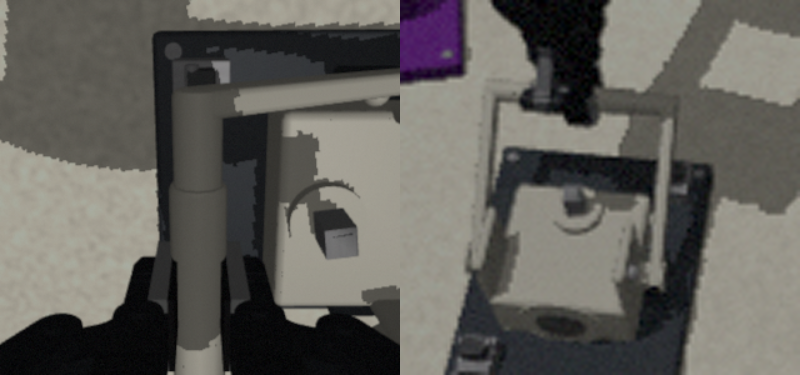

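The bar is now held (opening 0.15, 26 N). Before swinging, I'll check the handle angle against the first pictures.

Run:
```python
from h import *
import pickle
fs=pickle.load(open('f0.pkl','rb'))
C={n:(np.array(fs[n]['mtx']),)+cam(fs[n]) for n in fs}
def proj(n,X):
    K,Rm,t=C[n]; q=K@(Rm@X+t); return np.round(q[:2]/q[2],1)
H=np.array([529.7,-176.7,60]); n=np.array([.983,-.186,0])
print('obs top 390.6,252.6 scene 242.3,208.7')
for th in (.3,.4,.5,.6,.7):
    B=H+110*(-np.cos(th)*n+np.sin(th)*np.array([0,0,1])); print(th,np.round(B),proj('top',B),proj('scene',B))
E=np.array([436.3,-158.6,98.6])
for d in (0,7,17): print('tip',d,proj('scene',E-[0,0,d]),'obs approx', 190+175/3.42,180+122/3.42)
```

```text
obs top 390.6,252.6 scene 242.3,208.7
0.3 [ 426. -157.   93.] [387.6 259. ] [246.1 211.4]
0.4 [ 430. -158.  103.] [388.4 257. ] [245.1 210.2]
0.5 [ 435. -159.  113.] [389.1 254.5] [244.  209.4]
0.6 [ 440. -160.  122.] [390.  251.6] [242.9 209.1]
0.7 [ 447. -161.  131.] [390.8 248.4] [241.7 209.3]
tip 0 [245.  213.6] obs approx 241.16959064327486 215.67251461988303
tip 7 [245.4 215.3] obs approx 241.16959064327486 215.67251461988303
tip 17 [246.1 217.8] obs approx 241.16959064327486 215.67251461988303
```

Call:
send_rows(
  moves=[
    [[0.0053, -0.001, 0.0078, 0, 0, 0, -1], [0.006, -0.0011, 0.007, 0, 0, 0, -1], [0.0078, -0.0015, 0.0077, 0, 0, 0, -1], [0.0084, -0.0016, 0.0068, 0, 0, 0, -1], [0, 0, 0, 0, 0, 0, -1]],
  ],
)

```text
clock: 6.2
eef_pos: [463.7, -163.6, 129.4]
tcp_rot: [-3.138, -0.0, 1.381]
contact_force: [-13.8, 1.5, 18.2]
opening: 0.15
grasp_force: 26.9
```

Call:
send_rows(
  moves=[
    [[-0.001, 0, 0.0017, 0, 0, 0, -1], [0.0092, -0.0017, 0.006, 0, 0, 0, -1], [0.0096, -0.0018, 0.0049, 0, 0, 0, -1], [0.0101, -0.0019, 0.004, 0, 0, 0, -1], [0.0104, -0.0019, 0.0029, 0, 0, 0, -1]],
  ],
)

```text
clock: 6.7
eef_pos: [504.3, -171.4, 148.2]
tcp_rot: [3.141, -0.0, 1.381]
contact_force: [-2.7, 1.5, -0.8]
opening: 0.152
grasp_force: 25.6
```

Call:
send_rows(
  moves=[
    [[0.0107, -0.002, 0.0019, 0, 0, 0, -1], [0.0107, -0.002, 0.0008, 0, 0, 0, -1], [0.0108, -0.002, -0.0003, 0, 0, 0, -1], [0.0107, -0.002, -0.0015, 0, 0, 0, -1], [0, 0, 0, 0, 0, 0, -1]],
  ],
)

```text
clock: 7.2
eef_pos: [548.1, -179.7, 147.8]
tcp_rot: [3.14, 0.0, 1.381]
contact_force: [0.5, -0.1, 0.9]
opening: 0.148
grasp_force: 26.7
```

Call:
send_rows(
  moves=[
    [[0.0105, -0.002, -0.0024, 0, 0, 0, -1], [0.0102, -0.0019, -0.0036, 0, 0, 0, -1], [0.0075, -0.0014, -0.0034, 0, 0, 0, -1], [0.007, -0.0013, -0.0038, 0, 0, 0, -1], [0.009, -0.0017, -0.0061, 0, 0, 0, -1], [0.0043, -0.0008, -0.0033, 0, 0, 0, -1], [0, 0, 0, 0, 0, 0, -1], [0, 0, 0, 0, 0, 0, -1], [0, 0, 0, 0, 0, 0, -1]],
  ],
)

```text
clock: 8.1
eef_pos: [592.1, -188.1, 125.9]
tcp_rot: [-3.136, 0.0, 1.381]
contact_force: [-16.6, 4.1, 18.4]
opening: 0.152
grasp_force: 29.8
```

Call:
send_rows(
  moves=[
    [[-0.001, 0, 0.0008, 0, 0, 0, 0.2], [0, 0, 0, 0, 0, 0, 0.2], [0, 0, 0, 0, 0, 0, 0.2], [0, 0, 0, 0, 0, 0, 0.2], [0, 0, 0.03, 0, 0, 0, 0.2], [0, 0, 0.04, 0, 0, 0, 0.2], [0, 0, 0.05, 0, 0, 0, 0.2], [0, 0, 0.05, 0, 0, 0, 0.2], [0, 0, 0, 0, 0, 0, 1]],
  ],
)

```text
clock: 9.0
eef_pos: [597.4, -189.6, 304.2]
tcp_rot: [3.129, 0.002, 1.381]
contact_force: [0.4, -0.5, 0.6]
opening: 0.748
grasp_force: 0.0
```

Run:
```python
from h import *
import pickle
s=sense();f=grab_frame('wrist'); g=grab_frame('scene'); pickle.dump((s,f,g),open('w5.pkl','wb'))
a=cv2.resize(f['img'],(480,360)); b=cv2.resize(g['img'][170:300,180:310],(360,360),interpolation=2)
cv2.imwrite('pics/w5.png',cv2.resize(np.hstack([a,b]),(800,343))[:,:,::-1])
print(s['eef_pos'],s['tcp_rot'],s['contact_force'])
```

```text
[ 597.4017549  -189.57750347  304.2385451 ] [3.12934226e+00 1.52418283e-03 1.38080843e+00] [ 0.41095579 -0.47907706  0.59203351]
```

View pics/w5.png

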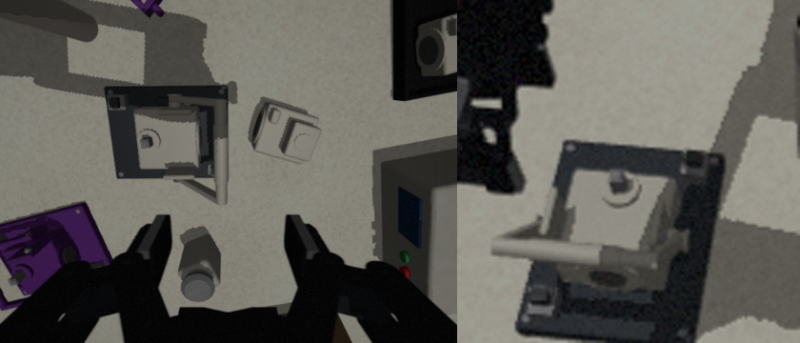

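The handle now leans back over the rear of the unit, with the bar at wrist pixel about (309,210). Next are the numbers for the bar angle and the spindle yaw; the shaft's top face was clear in w3.

Run:
```python
from h import *
import pickle
s,f,g=pickle.load(open('w5.pkl','rb')); W=wcam(s,f)
print('bar@149',ray(*W,(309,210),149),'expect',529.7+64.7*.983,-176.7-64.7*.186)
print('spindle',ray(*W,(148*1.4,141*1.4),90))
s,f,_,_=pickle.load(open('w2.pkl','rb')); W=wcam(s,f)
c=[ray(*W,(230+u/2.725,160+v/2.725),88.5)[:2] for u,v in [(470,295),(530,290),(538,345),(477,352)]]
print(np.round(c,1),np.mean(c,0))
for i in range(4):
    d=c[(i+1)%4]-c[i]; print(np.linalg.norm(d),np.arctan2(d[1],d[0]))
```

```text
bar@149 [ 593.43404729 -183.12086795  149.        ] expect 593.3001 -188.7342
spindle [ 496.04134992 -165.8688223    90.        ]
[[ 483.6 -161.9]
 [ 494.8 -163.1]
 [ 495.1 -174.5]
 [ 483.5 -173.8]] [ 489.24615819 -168.33451806]
11.16778119791797 -0.1000116314509103
11.483432222537193 -1.5441874897125487
11.568088403178756 3.0777145400035324
11.85664905185072 1.5600852900638744
```

The bar is at the end stop: x matches 2.2 rad to within 1 mm. Over to the knob.

Call:
send_rows(
  moves=[
    [[-0.0068, 0.0387, -0.006, 0, 0, 0.084, 0.15], [-0.0068, 0.0387, -0.006, 0, 0, 0.084, 0.15], [-0.0068, 0.0387, -0.006, 0, 0, 0.084, 0.15], [-0.0068, 0.0387, -0.006, 0, 0, 0.084, 0.15], [-0.0068, 0.0387, -0.006, 0, 0, 0.084, 0.15], [-0.0068, 0.0387, -0.006, 0, 0, 0.084, 0.15], [-0.0068, 0.0387, -0.006, 0, 0, 0.084, 0.15], [-0.0068, 0.0387, -0.006, 0, 0, 0.084, 0.15], [-0.0068, 0.0387, -0.006, 0, 0, 0.084, 0.15], [-0.0068, 0.0387, -0.006, 0, 0, 0.084, 0.15]],
  ],
)

```text
clock: 10.1
eef_pos: [524.3, 199.7, 234.1]
tcp_rot: [-3.139, -0.001, 2.224]
contact_force: [1.1, 0.5, -0.2]
opening: 0.576
grasp_force: 0.0
```

Call:
send_rows(
  moves=[
    [[0, 0, -0.04, 0, 0, 0, 0.15], [0, 0, -0.03, 0, 0, 0, 0.15], [0, 0, 0, 0, 0, 0, 0.15], [0, 0, 0, 0, 0, 0, 0.15]],
  ],
)

```text
clock: 10.5
eef_pos: [525.0, 198.3, 165.4]
tcp_rot: [-3.139, -0.001, 2.221]
contact_force: [0.0, -0.2, -0.7]
opening: 0.575
grasp_force: 0.0
```

Run:
```python
from h import *
import pickle
s=sense();f=grab_frame('wrist'); pickle.dump((s,f),open('w6.pkl','wb')); W=wcam(s,f)
print(s['eef_pos'],s['tcp_rot'],s['opening'])
g=cv2.cvtColor(f['img'],cv2.COLOR_RGB2GRAY)
q=W[0]@(W[1]@np.array([529.5,197.5,30])+W[2]); print('pred knob px',q[:2]/q[2])
m=(g>90).astype(np.uint8)
n,l,st,ce=cv2.connectedComponentsWithStats(m)
for i in range(1,n):
    if st[i,4]>150: print(i,st[i],ce[i].round(1))
```

```text
[525.01524603 198.26303307 165.44207682] [-3.13886231e+00 -8.14129707e-04  2.22068275e+00] 0.5753625346087794
pred knob px [321.67481356 226.27045787]
1 [     0      0    640    422 159762] [329.1 162.6]
4 [ 302  184   44   75 1884] [323.2 222.3]
5 [ 168  199   78   42 2094] [205.4 219.1]
9 [ 340  304   40   35 1219] [359.3 320.9]
14 [  242   321   155   116 10972] [311.7 392.2]
32 [455 357  27  12 217] [468.7 361.8]
38 [162 431  25  37 587] [176.9 447.1]
39 [ 451  431   50   49 1509] [468.6 460.4]
```

Run:
```python
from h import *
import pickle
s,f=pickle.load(open('w6.pkl','rb')); W=wcam(s,f)
g=cv2.cvtColor(f['img'],cv2.COLOR_RGB2GRAY)
l=cv2.connectedComponents((g>90).astype(np.uint8))[1]
m=(l==4).astype(np.uint8)
cs,h=cv2.findContours(m,cv2.RETR_CCOMP,cv2.CHAIN_APPROX_NONE)
for c,hh in zip(cs,h[0]):
    if len(c)>10: print(hh[3]>=0,cv2.minAreaRect(c),cv2.contourArea(c))
rows=m.sum(1); print([(r,rows[r],np.flatnonzero(m[r])[[0,-1]].tolist()) for r in range(184,260,3) if rows[r]])
for p in [(323.7,221.8),(323.2,222.3)]: print(ray(*W,p,30),ray(*W,p,26))
```

```text
False ((323.5, 221.0), (74.0, 43.0), 90.0) 2038.0
True ((323.0, 223.5), (17.0, 18.0), 90.0) 296.5
[(184, np.uint64(8), [320, 327]), (187, np.uint64(12), [318, 329]), (190, np.uint64(12), [318, 329]), (193, np.uint64(12), [318, 329]), (196, np.uint64(12), [318, 329]), (199, np.uint64(14), [317, 330]), (202, np.uint64(8), [321, 328]), (205, np.uint64(44), [302, 345]), (208, np.uint64(44), [302, 345]), (211, np.uint64(43), [302, 344]), (214, np.uint64(43), [302, 344]), (217, np.uint64(26), [302, 344]), (220, np.uint64(25), [303, 344]), (223, np.uint64(25), [303, 344]), (226, np.uint64(26), [303, 344]), (229, np.uint64(26), [303, 344]), (232, np.uint64(42), [303, 344]), (235, np.uint64(42), [303, 344]), (238, np.uint64(42), [303, 344]), (241, np.uint64(41), [303, 343]), (244, np.uint64(40), [304, 343]), (247, np.uint64(13), [317, 329]), (250, np.uint64(12), [317, 328]), (253, np.uint64(12), [317, 328]), (256, np.uint64(11), [318, 328])]
[528.56348121 201.30823273  30.        ] [529.25334451 200.47239736  26.        ]
[528.49931438 200.75528145  30.        ] [529.18828074 199.91171684  26.        ]
```

Call:
send_rows(
  moves=[
    [[0.0046, 0.0007, -0.03, 0, 0, 0, 0.15], [0, 0, -0.04, 0, 0, 0, 0.15], [0, 0, -0.035, 0, 0, 0, 0.15], [0, 0, -0.025, 0, 0, 0, 0.15], [0, 0, -0.011, 0, 0, 0, 0.15], [0, 0, 0, 0, 0, 0, 0.15]],
  ],
)

```text
clock: 11.15
eef_pos: [530.5, 199.1, 25.3]
tcp_rot: [-3.141, -0.0, 2.22]
contact_force: [0.6, -0.2, 0.7]
opening: 0.577
grasp_force: 0.0
```

Call:
send_rows(
  moves=[
    [[0, 0, -0.003, 0, 0, 0, 0.15], [0, 0, 0, 0, 0, 0, 0.15]],
  ],
)

```text
clock: 11.35
eef_pos: [531.5, 199.6, 23.8]
tcp_rot: [3.139, 0.001, 2.221]
contact_force: [-0.2, -0.0, -0.6]
opening: 0.573
grasp_force: 0.0
```

Call:
send_rows(
  moves=[
    [[0, 0, 0, 0, 0, 0, -1], [0, 0, 0, 0, 0, 0, -1], [0, 0, 0, 0, 0, 0, -1], [0, 0, 0, 0, 0, 0, -1], [0, 0, 0, 0, 0, 0, -1]],
  ],
  grip_force=40,
)

```text
clock: 11.85
eef_pos: [530.3, 199.3, 22.4]
tcp_rot: [3.142, 0.0, 2.221]
contact_force: [-0.3, 0.2, 0.7]
opening: -0.002
grasp_force: 0.0
```

It shut on nothing again, so the tips are clearly shorter than stated. I'll rise, check the knob hasn't moved, then probe lower.

Call:
send_rows(
  moves=[
    [[0, 0, 0.04, 0, 0, 0, -1], [0, 0, 0.05, 0, 0, 0, 0.15], [0, 0, 0.052, 0, 0, 0, 0.15], [0, 0, 0, 0, 0, 0, 0.15], [0, 0, 0, 0, 0, 0, 0.15]],
  ],
)

```text
clock: 12.35
eef_pos: [531.1, 199.6, 163.8]
tcp_rot: [3.139, 0.001, 2.221]
contact_force: [-1.0, -0.1, -1.2]
opening: 0.574
grasp_force: 0.0
```

```bash
cat > k.py <<'E'
from h import *
s=sense();f=grab_frame('wrist'); W=wcam(s,f)
print(s['eef_pos'],s['tcp_rot'],s['opening'])
g=cv2.cvtColor(f['img'],cv2.COLOR_RGB2GRAY)
n,l,st,ce=cv2.connectedComponentsWithStats((g>90).astype(np.uint8))
for i in range(1,n):
    if 1000<st[i,4]<3000: print(i,st[i],ce[i].round(1))
E
python3 - <<'E'
from k import *
import pickle
# fingers: dark/gray pad tip edges
pickle.dump((s,f),open('w7.pkl','wb'))
cv2.imwrite('pics/w7.png',f['img'][:,:,::-1])
t=grab_frame('scene'); cv2.imwrite('pics/s7.png',t['img'][:,:,::-1])
E
```

```text
[531.09594257 199.56826819 163.84073382] [3.13876814e+00 8.30452917e-04 2.22075964e+00] 0.5744207261184636
4 [ 293  180   44   76 1875] [314.5 219. ]
5 [ 158  196   79   42 2144] [195.5 215.9]
8 [ 332  301   40   36 1247] [351.5 318.3]
43 [ 451  431   50   49 1512] [468.5 460.4]
```

The knob has not moved. In w3 the tip edge at row 294 puts the shut fingertips about 11 mm behind the TCP reading, not 17 mm ahead. That explains both misses, so I'll grip with the TCP near z = -6, descending with a force check.

Call:
send_rows(
  moves=[
    [[-0.001, -0.0006, -0.04, 0, 0, 0, 0.15], [0, 0, -0.05, 0, 0, 0, 0.15], [0, 0, -0.04, 0, 0, 0, 0.15], [0, 0, -0.02, 0, 0, 0, 0.15], [0, 0, -0.01, 0, 0, 0, 0.15], [0, 0, -0.004, 0, 0, 0, 0.15], [0, 0, 0, 0, 0, 0, 0.15]],
  ],
)

```text
clock: 13.15
eef_pos: [529.2, 198.7, -1.9]
tcp_rot: [-3.141, -0.0, 2.221]
contact_force: [0.6, 0.1, 0.9]
opening: 0.574
grasp_force: 0.0
```

Call:
send_rows(
  moves=[
    [[0, 0, -0.003, 0, 0, 0, 0.15], [0, 0, -0.003, 0, 0, 0, 0.15], [0, 0, 0, 0, 0, 0, 0.15]],
  ],
)

```text
clock: 13.45
eef_pos: [530.2, 199.0, -6.6]
tcp_rot: [3.14, 0.001, 2.221]
contact_force: [-0.4, 0.1, 2.7]
opening: 0.573
grasp_force: 1.7
```

Call:
send_rows(
  moves=[
    [[0, 0, 0.001, 0, 0, 0, -0.2], [0, 0, 0, 0, 0, 0, -0.5], [0, 0, 0, 0, 0, 0, -1], [0, 0, 0, 0, 0, 0, -1], [0, 0, 0, 0, 0, 0, -1]],
  ],
  grip_force=40,
)

```text
clock: 13.95
eef_pos: [531.0, 199.2, -4.3]
tcp_rot: [3.138, 0.001, 2.221]
contact_force: [-1.9, -0.8, 18.0]
opening: 0.368
grasp_force: 46.4
```

Call:
send_rows(
  moves=[
    [[0, 0, 0.01, 0, 0, 0, -1], [0, 0, 0.03, 0, 0, 0, -1], [0, 0, 0.04, 0, 0, 0, -1], [0, 0, 0.04, 0, 0, 0, -1], [0, 0, 0.04, 0, 0, 0, -1], [0, 0, 0.04, 0, 0, 0, -1], [0, 0, 0.04, 0, 0, 0, -1], [0, 0, 0, 0, 0, 0, -1]],
  ],
)

```text
clock: 14.75
eef_pos: [532.2, 199.8, 239.9]
tcp_rot: [3.132, 0.003, 2.221]
contact_force: [0.5, -0.1, -0.0]
opening: 0.369
grasp_force: 39.9
```

Call:
send_rows(
  moves=[
    [[-0.004, -0.0367, 0, 0, 0, -0.0687, -1], [-0.004, -0.0367, 0, 0, 0, -0.0687, -1], [-0.004, -0.0367, 0, 0, 0, -0.0687, -1], [-0.004, -0.0367, 0, 0, 0, -0.0687, -1], [-0.004, -0.0367, 0, 0, 0, -0.0687, -1], [-0.004, -0.0367, 0, 0, 0, -0.0687, -1], [-0.004, -0.0367, 0, 0, 0, -0.0687, -1], [-0.004, -0.0367, 0, 0, 0, -0.0687, -1], [-0.004, -0.0367, 0, 0, 0, -0.0687, -1], [-0.004, -0.0367, 0, 0, 0, -0.0687, -1]],
  ],
)

```text
clock: 15.75
eef_pos: [488.6, -169.6, 233.1]
tcp_rot: [-3.141, -0.0, 1.531]
contact_force: [0.7, -0.4, -0.4]
opening: 0.371
grasp_force: 39.9
```

Call:
send_rows(
  moves=[
    [[0, 0, -0.03, 0, 0, 0, -1], [0, 0, -0.03, 0, 0, 0, -1], [0, 0, -0.03, 0, 0, 0, -1], [0, 0, 0, 0, 0, 0, -1], [0, 0, 0, 0, 0, 0, -1], [0, 0, 0, 0, 0, 0, -1]],
  ],
)

```text
clock: 16.35
eef_pos: [490.3, -168.5, 144.8]
tcp_rot: [3.14, 0.001, 1.534]
contact_force: [0.9, -0.2, 0.0]
opening: 0.369
grasp_force: 39.9
```

Run:
```python
from h import *
import pickle
s=sense();f=grab_frame('wrist'); pickle.dump((s,f),open('w8.pkl','wb'))
a=cv2.resize(f['img'][150:350,220:420],(600,600),interpolation=2)
cv2.imwrite('pics/w8.png',a[:,:,::-1]); print(s)
```

```text
{'clock': 16.35, 'qpos': array([-3.33974441e-01,  2.82282694e-01,  1.93452864e+00,  2.19267948e-05,
        9.22781678e-01, -2.97183617e-01]), 'qvel': array([ 0.00047753, -0.00769366, -0.0034253 , -0.00181427, -0.004414  ,
       -0.00054988]), 'joint_efforts': array([-7.82975717e-02, -4.88752377e+01, -2.80737197e+01, -2.71535071e-03,
        4.20922693e-02,  6.00287521e-06]), 'eef_pos': array([ 490.26948085, -168.51541305,  144.83172318]), 'tcp_rot': array([3.13967554e+00, 5.68810400e-04, 1.53399174e+00]), 'contact_force': array([ 0.92959146, -0.18457624,  0.04898251]), 'wrist_torque': array([-0.01837799,  0.0011413 , -0.01000993]), 'grasp_force': 39.86596538219601, 'opening': 0.3692528611898244}
```

View pics/w8.png

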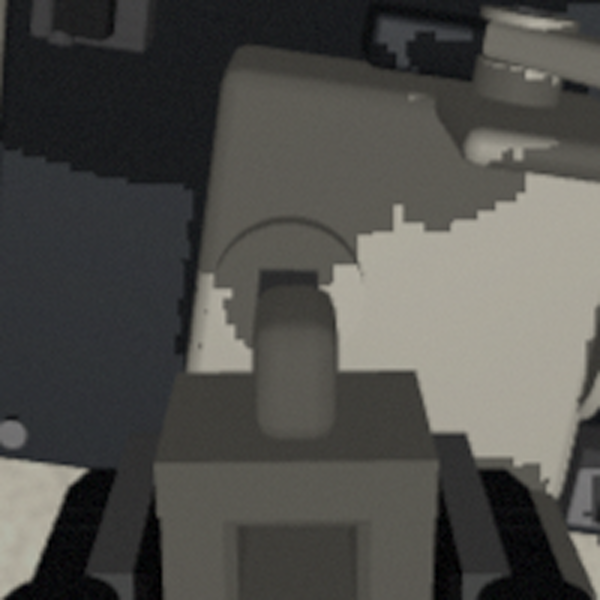

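The knob is held with its wing toward the camera. The boss arc runs through crop points (215,270), (287,218) and (360,265). The shaft's far face spans columns 260 to 318, about 12 mm wide, so it is seen square-on. I'll work out the offset between knob and seat with the same camera.

Run:
```python
from h import *
import pickle
from scipy.optimize import least_squares
s,f=pickle.load(open('w8.pkl','rb')); K=np.array(f['mtx']); M=np.linalg.inv(np.array(f['T_tool_cam']))
def pj(P):
    q=K@(M[:3,:3]@np.array(P,float).T+M[:3,3:]); return (q[:2]/q[2]).T
c2=lambda l:np.array([(220+u/3,150+v/3) for u,v in l])
# refine boss arc: dark arc points
arc=c2([(217,262),(235,237),(260,221),(287,217),(315,221),(342,237),(358,260)])
d=s['eef_pos'][2]-68
def res(p):
    a=np.linspace(0,2*np.pi,721); C=pj(np.c_[p[0]+16*np.cos(a),p[1]+16*np.sin(a),np.full(721,d)])
    return [np.min(np.linalg.norm(C-q,axis=1)) for q in arc]
r=least_squares(res,[0,0]); print('seat in tool',r.x,r.fun)
inv=np.linalg.inv(M)
def tp(px,dz):
    v=inv[:3,:3]@np.linalg.inv(K)@np.r_[px,1]; c=inv[:3,3]; return c+v*(dz-c[2])/v[2]
for u,v,dz in [(160,462,-34),(437,462,-34),(289,275,d-4),(260,283,d-8),(318,283,d-8)]: print((u,v),tp(c2([(u,v)])[0],dz))
hole=[(225,523),(370,523)]
for h in hole: print('hole',tp(c2([h])[0],-34))
```

```text
seat in tool [ 0.68597454 -0.59264195] [0.11262866 0.03527842 0.17343109 0.19525783 0.05867244 0.14269991
 0.112079  ]
(160, 462) [ 18.15041492 -14.34494128 -34.        ]
(437, 462) [ 18.15892368  16.93509881 -34.        ]
(289, 275) [ 5.34034595 -0.42268085 72.83172318]
(260, 283) [ 4.95117314 -6.2523192  68.83172318]
(318, 283) [ 4.95512527  5.45266334 68.83172318]
hole [ 10.36331754  -7.14972926 -34.        ]
hole [ 10.36745341   9.52434128 -34.        ]
```

Call:
send_rows(
  moves=[
    [[-0.0015, -0.0014, -0.02, 0, 0, 0, -1], [0, 0, -0.02, 0, 0, 0, -1], [0, 0, -0.015, 0, 0, 0, -1], [0, 0, -0.004, 0, 0, 0, -1], [0, 0, 0, 0, 0, 0, -1], [0, 0, 0, 0, 0, 0, -1]],
  ],
)

```text
clock: 17.0
eef_pos: [488.7, -169.9, 85.5]
tcp_rot: [3.14, 0.0, 1.534]
contact_force: [0.0, -0.5, -1.2]
opening: 0.366
grasp_force: 39.9
```

Call:
send_rows(
  moves=[
    [[0, 0, -0.002, 0, 0, 0, -1], [0, 0, -0.002, 0, 0, 0, -1], [0, 0, -0.002, 0, 0, 0, -1], [0, 0, -0.001, 0, 0, 0, -1]],
  ],
)

```text
clock: 17.4
eef_pos: [488.4, -170.0, 77.9]
tcp_rot: [3.141, 0.001, 1.534]
contact_force: [-2.1, 0.4, 11.1]
opening: 0.367
grasp_force: 41.2
```

Call:
send_rows(
  moves=[
    [[-0.0005, 0, -0.001, 0, 0, 0, -1], [0, 0, -0.001, 0, 0, 0, -1], [0, 0, 0, 0, 0, 0, -1]],
  ],
)

```text
clock: 17.7
eef_pos: [487.7, -170.4, 75.4]
tcp_rot: [3.141, 0.001, 1.534]
contact_force: [0.2, -5.3, 0.7]
opening: 0.367
grasp_force: 40.0
```

Call:
send_rows(
  moves=[
    [[0, -0.0006, -0.002, 0, 0, 0, -1], [0, 0, -0.002, 0, 0, 0, -1], [0, 0, -0.002, 0, 0, 0, -1], [0, 0, 0, 0, 0, 0, -1]],
  ],
)

```text
clock: 18.1
eef_pos: [487.5, -170.5, 69.1]
tcp_rot: [3.141, 0.0, 1.534]
contact_force: [1.7, -5.8, -3.1]
opening: 0.366
grasp_force: 39.7
```

Call:
send_rows(
  moves=[
    [[0, -0.0005, -0.002, 0, 0, 0, -1], [0, 0, -0.002, 0, 0, 0, -1], [0, 0, -0.002, 0, 0, 0, -1], [0, 0, -0.001, 0, 0, 0, -1], [0, 0, 0, 0, 0, 0, -1]],
  ],
)

```text
clock: 18.6
eef_pos: [487.5, -170.7, 62.2]
tcp_rot: [3.142, -0.0, 1.534]
contact_force: [3.3, -1.6, -2.2]
opening: 0.369
grasp_force: 39.7
```

Call:
send_rows(
  moves=[
    [[0, 0, -0.001, 0, 0, 0, -1], [0, 0, -0.001, 0, 0, 0, -1], [0, 0, -0.001, 0, 0, 0, -1], [0, 0, 0, 0, 0, 0, -1]],
  ],
)

```text
clock: 19.0
eef_pos: [487.5, -170.7, 59.6]
tcp_rot: [3.141, -0.0, 1.534]
contact_force: [1.7, 0.3, 4.8]
opening: 0.368
grasp_force: 41.2
```

Resistance is starting at about 60, as predicted. I'll press a little more to seat it.

Call:
send_rows(
  moves=[
    [[0, 0, -0.001, 0, 0, 0, -1], [0, 0, -0.001, 0, 0, 0, -1], [0, 0, 0, 0, 0, 0, -1]],
  ],
)

```text
clock: 19.3
eef_pos: [487.6, -170.8, 59.4]
tcp_rot: [3.141, -0.0, 1.534]
contact_force: [-6.6, 1.9, 30.7]
opening: 0.368
grasp_force: 44.8
```

Seated firmly: 31 N with no further travel. I'll release and rise.

Call:
send_rows(
  moves=[
    [[0, 0, 0.002, 0, 0, 0, -0.1], [0, 0, 0, 0, 0, 0, 0.05], [0, 0, 0, 0, 0, 0, 0.05], [0, 0, 0, 0, 0, 0, 0.05], [0, 0, 0.01, 0, 0, 0, 0.05], [0, 0, 0.03, 0, 0, 0, 0.05], [0, 0, 0.04, 0, 0, 0, 0.05], [0, 0, 0.05, 0, 0, 0, 0.05], [0, 0, 0.05, 0, 0, 0, 0.05], [0, 0, 0, 0, 0, 0, 0.05]],
  ],
)

```text
clock: 20.3
eef_pos: [490.8, -172.0, 246.9]
tcp_rot: [3.131, 0.003, 1.534]
contact_force: [0.5, 0.3, 0.1]
opening: 0.523
grasp_force: 0.0
```

Run:
```python
from h import *
import pickle
s=sense();f=grab_frame('wrist'); pickle.dump((s,f),open('w9.pkl','wb')); W=wcam(s,f)
print(s['eef_pos'],s['contact_force'],s['opening'])
def pj(X):
    q=W[0]@(W[1]@np.array(X,float)+W[2]); return np.round(q[:2]/q[2],1)
p=pj([488.5,-169.5,94]);p2=pj([488.5,-169.5,97]); print('pred hub top',p,p2,'if on tip',pj([488.5,-169.5,116]))
g=cv2.cvtColor(f['img'],cv2.COLOR_RGB2GRAY)
x,y=int(p[0]),int(p[1]); c=g[y-36:y+38:2,x-48:x+49:3]
for r in c: print(' '.join(f'{v:3d}' for v in r))
n=np.array([.983,-.186,0]);B=np.array([529.7,-176.7,60])+64.7*n+[0,0,88.9]; print('bar pred',pj(B)); b=pj(B).astype(int); print(g[b[1],b[0]-30:b[0]+31:2])
```

```text
[ 490.83374811 -172.02682934  246.85270526] [0.48091494 0.26154993 0.08354198] 0.5225179907685129
pred hub top [312.4 213.9] [312.4 214.8] if on tip [312.3 221. ]
 51  51  51  48  50  47  51  51  50  22  23  70  76 118  68  73  77  77  74  84  79  80 137 150 150 150 151 151 151 149 150 151 150
 49  49  51  52  50  51  54  49  50  22  32  72  78 104  67  75  78  78  62  78  76  79 131 151 151 149 150 150 150 150 149 149 149
 49  50  50  51  50  50  51  50  51  21  38  73  79  78  68  74  78  76  65  80  78  94 150 150 150 149 151 150 150 150 150 149 150
 48  50  50  48  50  51  50  51  51  21  44  72  78  78  68  75  78  76  65  78  79  86 150 151 149 149 150 151 148 150 150 149 147
 49  47  48  48  50  50  51  47  48  25  53  75  78  78  68  80 122 118  84  79  78  77 138 150 150 150 149 150 149 149 148 150 150
 49  49  49  48  51  47  50  50  49  22  54  63  65  65  61  73 143 138  87  66  65  61  91 150 148 148 149 149 150 149 148 149 149
 50  49  51  47  49  47  50  52  48  22  50  53  55  51  54 127 136 133  72  52  54  52  53 150 150 150 150 150 148 149 148 148 149
 49  48  49  
[... 3396 characters left out ...]
44 146 146 147 147 148
 48  45  45  45  46  46  48  48 112 143 145 144 145 145 146 121 132 133 127 145 145 146 146 145 147 146 147 147 146 145 147 147 147
 46  46  44  45  45  48  46  51 112 142 144 145 144 145 145 139 137 138 144 145 147 147  75  75  77  77  75 129 139 129 121 148 148
 45  43  45  45  48  46  46  46  64 114 128 130 136 139 142 144 144 144 145 146 144 145  77  77  77  77  78  77  75  76  77 111 111
 45  46  45  47  45  46  46  47  47  46  46  62  87  92 116 126 131 137 140 143 147 145  76  77  77  77  77  74  77  78  76  75  75
bar pred [463.9 254.4]
[150 151 155 154 151 148 150 147 114  56  72  89 101 110 118 129 134 138
 138 135 130 117 135 142 145 148 150 134 112 117 128]
```

The hub top's size and position match the seated height, the square shaft shows inside the hole, and the bar is at its predicted locked position. Handing in.

```bash
python3 -c "
from rig import sign_off; print(sign_off())"
```

```text
the job is handed in; nothing more can be done
None
```

The handle is locked back at its end stop, the square-hole knob is pressed home on the spindle, and the gripper is clear of everything; I handed the job in at about 20 s of the allowed 64 s, and the hand-in returned no verdict.

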